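Dose three turns with the hand-cranked syringe dispenser

ROBOT

A 6-joint arm with a two-finger parallel gripper is mounted at the origin on a cart in front of the work surface, level with it; the furniture and walls round the work are solid. World frame = base frame: x ahead of the robot, y to its left, z up, the work surface at z = 0. Lengths are in mm, angles in rad, forces in N, time in s.
With the tool pointing down it reaches from about 325 to 900 mm from the base axis. Payload 3.5 kg.
Tool frame: the origin (TCP) lies midway between the tips of the shut fingers; the grasp point (between the pads) lies ctrl.pinch_z behind it (ctrl.pinch_z is the distance from the TCP to the grasp point, in mm); z points along the fingers, y is the direction in which the jaws open and shut (so a half turn about z gives the same grasp; the last joint's range is limited). The gripper opens to 85 mm and grips with 20 to 120 N. Pads are 22 mm wide; open, the fingers measure 114 mm over their backs; the gripper's body (76 mm by 85 mm) begins 54 mm behind the grasp point. The pads swing forward as they close: fully open they stand 13 mm farther back than shut.
Start: joints at [1.154, 0.276, -0.026, 1.268, 0, 1.467], TCP at [192.928, 594.475, 231.313] pointing down, gripper open.
Joint ranges: [-3.12, 3.12], [-0.85, 1.88], [-1.08, 1.24], [-1.95, 2.15], [-1.57, 1.53], [-3.14, 3.14]. Speed limits (rad/s): [2.57, 2.57, 3.14, 3.14, 3.14, 3.14].

INTERFACE

Orientations are given as [roll, pitch, yaw] about the fixed x, y, z axes, in that order (R = Rz(yaw) Ry(pitch) Rx(roll)).
In Python, from rig import ctrl gives the robot as it stands. The module is installed in compiled form; this text tells all that it offers.
- The arm moves only by the shell command python3 -m creep 'ROWS' [FORCE]. ROWS is JSON, a list of rows, each a list of 3 entries, a list of its own where there are three numbers: the turn, a rotation vector about the tool's x, y, z each as a share of 45 degrees, from -1 to 1, then the shift along the tool's x, y, z each as a share of 50 cm, from -1 to 1, then the closure, from 0 (fully open) to 1 (shut). In form: [[[rx, ry, rz], [tx, ty, tz], fingers], ...]. A call has 1 to 8 rows; each row is the pose to reach, as a shift and turn from the pose measured when the call began, along the tool's axes at that moment; what a row does not reach only later rows make up. A row lasts 1/10 s, in which the tool goes at most 50 mm and 8.59 degrees, less where a joint would pass 70% of its speed; a pose out of reach is approached as far as the arm can. A call with a number of a shift or a turn outside -1 to 1 is refused whole. A call with a gripper value outside its range is refused whole. The fingers move at their own pace and stop on an object; FORCE is the grip in N (left out, the last holds). Time passes only in rows, so rows that repeat a pose let the fingers close. It gives the time, the measured TCP pose, the force and the opening at its end, in the units of the state.
- ctrl.get_state(): the state, without advancing time (a new reading comes with each control period).
- ctrl.snapshot(name): name is "scene" or "top"; returns the picture (420x560x3 uint8, red, green, blue); there is no depth.
- ctrl.calibration(name): a dict with "K" (3x3 intrinsics, pixels), "R" (3x3) and "t" (3): a world point X has camera coordinates R X + t. Camera axes: x right, y down, z forward; pixel columns grow to the right and rows downward; lengths in mm; the calibration is good to about 2 mm. A picture is of the moment at which its call begins. calibration takes no time and is no camera call.
- ctrl.close_job(): hands the job in, once; it reports no verdict.
The state is a dict: "clock": time; "joints": joint angles; "qvel": joint speeds; "joint_efforts": joint torques, N m; "tool_pos": TCP position; "orientation": TCP orientation; "force": force on the tool from outside, world axes, zero at the start; "moment": the same for the moment, N m; "finger_gap": finger opening in mm.
Only numpy, scipy, OpenCV 4.12 (cv2) and the standard library are available. Lean on these libraries where they do the work, as an engineer would, in place of code of your own. Each camera call takes 0.05 s, during which the arm holds its last target. There are 200 camera calls.

TASK

Give one dose with the hand-cranked syringe dispenser: turn its crank clockwise (seen from above) until you feel the screw meet the plunger and the crank goes stiff, and from that point give exactly three more full turns. Then turn the crank back by about half a turn so that the screw stands just off the plunger and the syringe stops dripping, and let go of it. Hold and turn the crank gently, and leave everything round it where it stands.

Things in the scene. Friction and masses are not known exactly. Their poses are not given: they have to be found in the camera images.
- driver: Hand-cranked syringe dispenser, fixed to the worktop: aluminium base 104 x 132 mm, two steel posts, grey bridge (top 162 mm up) with a screw through it and a crank on top; under it hangs an upright syringe, needle down over a white tile. Origin on the worktop under the crank axis; x axis level, to the rear of the frame, z up.
- crank_axis (a point): Point on the crank's vertical axis, level with the middle of the knob (about 213 mm above the worktop at the start). Clockwise from above drives the screw down, 1.25 mm a turn, and crank and knob go down with it; no play in the drive. The hub's top is 23 mm below this point.
- knob_mid (a point): Middle of the crank's black upright knob, its grasp point: cylinder 22 mm in diameter, 50 mm high, foot 3 mm above the flat crank arm, 50 mm from the crank axis. It spins freely on its pin: hold it with the gripper's heading unchanged all the way round; 20 to 40 N of grip is plenty. Turning takes about 0.6 N while the screw runs free, about 11 N while it pushes the plunger.
- screw_foot (a point): Centre of the flat brass foot (15 mm in diameter) at the lower end of the screw, on the crank axis. It turns and moves up and down with the crank. At the start it stands 0.4 to 1.25 mm above the plunger (0.3 to 1 turn).
- plunger_top (a point): Centre of the top of the syringe plunger's white thumb disc (24 mm in diameter), 134 mm above the worktop at the start, on the crank axis; z up. The plunger is stiff and stays where it is left; the screw only pushes it, so a turn too many cannot be undone.
- drip_tile: White tile 60 x 66 x 7 mm on the dispenser's base, under the needle; a bystander, loose. Origin at the centre of its underside.
- dropper: Dropper bottle with a red bulb, 42 mm wide, 122 mm high; a bystander, loose. Origin at the centre of its underside.
- stopper: Black rubber stopper, 28 mm wide, 22 mm high; a bystander, loose. Origin at the centre of its underside.
- marker: Marker pen, 133 mm long, 14 mm thick; a bystander, loose. Origin at the centre of its underside.
- weighing: Weighing bottle with a glass lid, 42 mm wide, 62 mm high; a bystander, loose. Origin at the centre of its underside.
- lid_dish: White crucible with a lid, 45 mm wide, 50 mm high; a bystander, loose. Origin at the centre of its underside.
- amber: Amber reagent bottle, 62 mm wide, 125 mm high; a bystander, loose. Origin at the centre of its underside.
- reagent: Clear reagent bottle, 66 mm wide, 132 mm high; a bystander, loose. Origin at the centre of its underside.
- flask: Conical flask with a black stopper, 68 mm wide, 130 mm high; a bystander, loose. Origin at the centre of its underside.
There are look-alikes about, which are no part of the job. Several things have the shape of the driver; the one meant has the colours described above.

How it is judged (in metres and radians):
On the way, in this order (a step that is already met when the one before it is completed fails the run):
1. the screw has met the plunger and begun to push it (plunger moved by 0.25 mm, a fifth of a turn) (distance of plunger_top from where it was at the start of the episode above 0.00025 m), for 0.1 s.
2. three turns given: the plunger has moved by more than 3.55 mm (distance of plunger_top from where it was at the start of the episode above 0.00355 m), for 0.1 s.
At the end, for the whole second after the job is handed in: The plunger has been pushed 3.75 mm down from where it stood (three turns of 1.25 mm), to within 0.2 mm (0.16 of a turn), and the screw's foot stands 0.25 to 1.0 mm above the plunger's top (turned back by 0.2 to 0.8 of a turn), the crank at rest and let go (distance of plunger_top from where it was at the start of the episode between 0.00355 and 0.00395 m and z of screw_foot in the frame of plunger_top between 0.00025 and 0.001 m); the robot touches nothing.
It fails at once if one of the loose things round the dispenser is moved by more than 20 mm (distance of any of drip_tile, dropper, stopper, marker, weighing, lid_dish, amber, reagent, flask from where it was at the start of the episode above 0.02 m).
It fails at once if the fingers bear on the dispenser or its crank with over 110 N in all (both fingers added up) (contact force between the fingers and driver above 110 N).
It also fails if it takes over 67 s, if anything falls off the work surface, if the arm or the gripper's body presses on something with over 40 N, if the wrist force passes 120 N, or if a joint passes its speed limit or range.

## Working session

There is one attempt and no reset: what is moved stays moved. The work goes in short steps, Python scripts to look and compute and a shell command to move; the robot and the scene stay as the last step left them, time stands still between calls to the robot, and variables do not carry over. Pictures are saved under pics/ and viewed, about 8 in all and at most 12, crops included, and the job is handed in when it is done.

```bash
mkdir -p pics
python3 - <<'E'
from rig import ctrl
import cv2,numpy as np
for n in("scene","top"):
    im=ctrl.snapshot(n); cv2.imwrite(f"pics/{n}0.png",im[:,:,::-1])
    c=ctrl.calibration(n); print(n,np.round(c["K"],1).tolist(),np.round(c["R"],3).tolist(),np.round(c["t"],1).tolist())
print(ctrl.pinch_z,ctrl.get_state())
E
```

```text
scene [[386.4, 0.0, 277.3], [0.0, 386.4, 214.1], [0.0, 0.0, 1.0]] [[-0.739, -0.674, 0.009], [-0.531, 0.574, -0.623], [0.415, -0.465, -0.782]] [486.2, 338.7, 786.6]
top [[443.5, 0.0, 278.3], [0.0, 443.5, 210.6], [0.0, 0.0, 1.0]] [[0.027, -1.0, 0.011], [-0.986, -0.028, -0.165], [0.165, -0.006, -0.986]] [99.1, 547.5, 1001.1]
18.700000000000003 {'clock': 0.1, 'joints': array([ 1.15361834e+00,  2.77043987e-01, -2.77551230e-02,  1.26803982e+00,
        1.07564189e-05,  1.46736784e+00]), 'qvel': array([ 0.00353771, -0.00092585,  0.0055065 , -0.00029095,  0.00170818,
        0.00097222]), 'joint_efforts': array([ 4.00105564e-04, -4.46706676e+01,  2.96128732e+01,  8.46385461e-03,
       -7.97145731e-05,  7.37389115e-06]), 'tool_pos': array([192.6196822 , 593.81446528, 230.27422609]), 'orientation': array([-3.13956208e+00, -2.21585445e-04,  2.82784292e+00]), 'force': array([ 0.30629158,  0.20742438, -0.36214163]), 'moment': array([-0.0408872 ,  0.01029114, -0.00022524]), 'finger_gap': 85.40447071448638}
```

View pics/scene0.png

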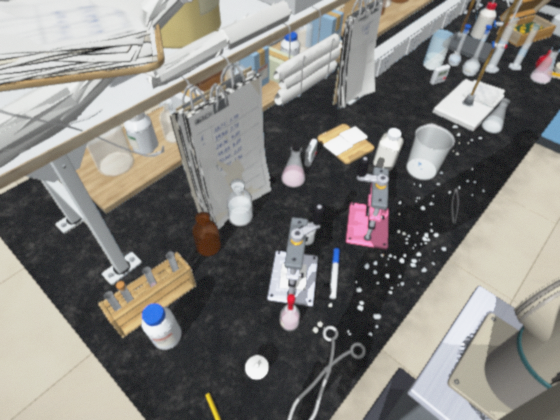

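View pics/top0.png

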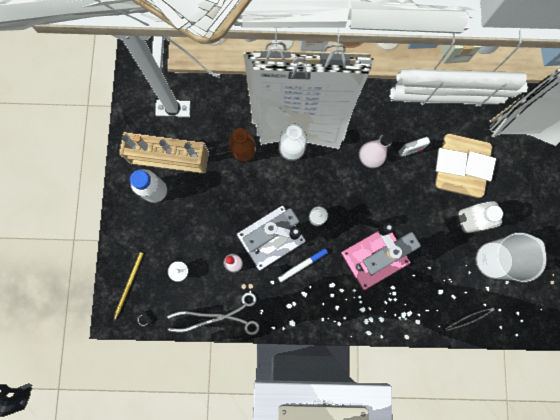

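Candidates: the aluminium-based dispenser (top ~270,237; scene ~295,265) and the pink-based one (top ~380,257; scene ~372,215). The aluminium one fits the description (aluminium base, grey bridge). I'll confirm it in one enlarged crop.

Run:
```python
import cv2,numpy as np
a=cv2.imread("pics/top0.png")[195:280,220:330]; b=cv2.imread("pics/scene0.png")[205:315,255:345]
a=cv2.resize(a,None,fx=4,fy=4,interpolation=cv2.INTER_CUBIC);b=cv2.resize(b,None,fx=4,fy=4,interpolation=cv2.INTER_CUBIC)
o=np.zeros((440,800,3),np.uint8);o[:340,:440]=a;o[:440,440:800]=b
cv2.imwrite("pics/crop1.png",o)
```

```text
(no output)
```

View pics/crop1.png

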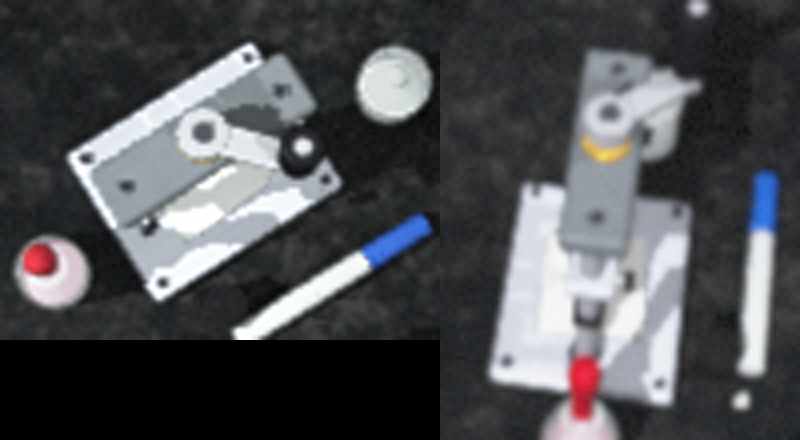

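The crop shows the aluminium dispenser. In the top view the hub is at ≈(271,228), and the black knob's light pin top is at ≈(295.8,231.8). In the scene view the hub is at ≈(297.5,233.3) and the knob top at ≈(319.3,207).

```bash
cat > h.py <<'E'
from rig import ctrl
import numpy as np
def ray(n,p):
    c=ctrl.calibration(n);K,R,t=map(np.array,(c["K"],c["R"],c["t"]))
    d=R.T@np.linalg.inv(K)@np.array([p[0],p[1],1.]);return -R.T@t,d
def plane(n,p,z):
    o,d=ray(n,p);return o+d*(z-o[2])/d[2]
def tri(p1,p2):
    a,d=ray("top",p1);b,e=ray("scene",p2)
    s=np.linalg.lstsq(np.c_[d,-e],b-a,rcond=None)[0];return (a+s[0]*d+b+s[1]*e)/2
E
python3 - <<'E'
from h import *
hub=(271,228.3);kn=(295.75,231.75)
print(plane("top",hub,190),plane("scene",(297.5,233.3),190),tri(hub,(297.5,233.3)))
print(plane("top",kn,238),plane("scene",(319.3,207),238),tri(kn,(319.3,207)))
for n,p,z in [("dropper",(232,263),110),("weigh",(318.5,216),60),("stop",(323,234),22),("mark1",(280,279),7),("mark2",(327,252),7),("reagent",(292,142),130),("flask",(373,153),100),("pinkbridge",(395,253),190)]: print(n,plane("top",p,z).round())
for p in [(238,234),(282,206),(304.5,241),(259,270)]: print("base",plane("top",p,12).round())
E
```

```text
[483.55078042 128.88477614 190.        ] [484.87167335 132.02299123 190.        ] [485.15309494 129.5088462  186.53426737]
[472.2010423   81.15113725 238.        ] [474.00491267  82.49673345 238.        ] [473.27933654  81.59858239 237.32295773]
dropper [416. 212. 110.]
weigh [532.  21.  60.]
stop [495.   6.  22.]
mark1 [386. 106.   7.]
mark2 [453.  -6.   7.]
reagent [686.  89. 130.]
flask [675. -98. 100.]
pinkbridge [ 441. -121.  190.]
base [490. 210.  12.]
base [562. 105.  12.]
base [478.  49.  12.]
base [405. 156.  12.]
```

```bash
python3 -m creep '[[[0,0,0],[0,0,-0.1],0],[[0,0,-0.1],[-0.12,-0.11,-0.14],0],[[0,0,-0.2],[-0.19,-0.18,-0.14],0],[[0,0,-0.3],[-0.26,-0.245,-0.14],0],[[0,0,-0.4],[-0.33,-0.31,-0.14],0],[[0,0,-0.4],[-0.4,-0.377,-0.14],0],[[0,0,-0.4],[-0.47,-0.443,-0.14],0],[[0,0,-0.4],[-0.54,-0.51,-0.14],0]]' 30
```

```text
clock: 0.9
tool_pos: [360.0, 286.5, 300.3]
orientation: [-3.14, -0.001, -3.141]
force: [1.3, 0.5, 0.3]
finger_gap: 85.6
```

```bash
python3 -m creep '[[[0,0,0],[-0.05,-0.09,0],0],[[0,0,0],[-0.1,-0.18,0],0],[[0,0,0],[-0.15,-0.27,0],0],[[0,0,0],[-0.2,-0.36,0],0],[[0,0,0],[-0.226,-0.409,0],0],[[0,0,0],[-0.226,-0.409,0.03],0],[[0,0,0],[-0.226,-0.409,0.06],0],[[0,0,0],[-0.226,-0.409,0.06],0]]'
python3 - <<'E'
from h import *
import cv2
s=ctrl.snapshot("scene");t=ctrl.snapshot("top")
a=cv2.resize(s[170:270,260:360],(400,400),interpolation=2);b=cv2.resize(t[180:280,230:330],(400,400),interpolation=2)
cv2.imwrite("pics/c2.png",np.hstack([a,b])[:,:,::-1])
E
```

```text
clock: 1.7
tool_pos: [471.4, 81.4, 268.0]
orientation: [-3.139, -0.006, 3.141]
force: [-1.0, -0.3, -0.5]
finger_gap: 85.8
```

View pics/c2.png

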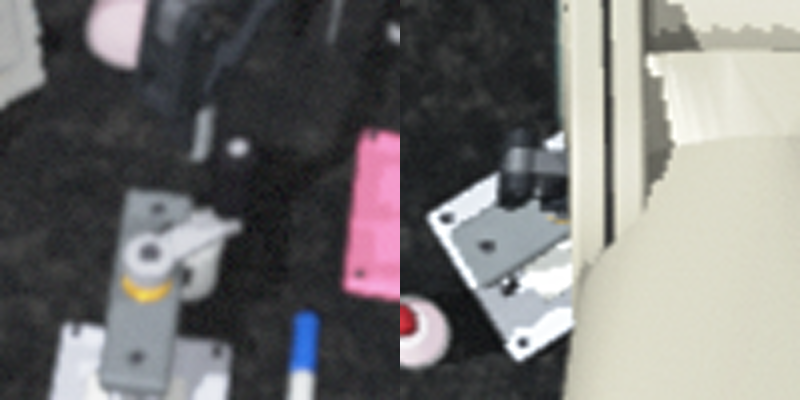

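The picture shows the knob top at scene (319.5,206.8), unchanged, with the fingers straddling it. I'll descend next and then close.

```bash
python3 -m creep '[[[0,0,0],[-0.004,0.001,0.03],0],[[0,0,0],[-0.004,0.001,0.06],0],[[0,0,0],[-0.004,0.001,0.09],0],[[0,0,0],[-0.004,0.001,0.12],0],[[0,0,0],[-0.004,0.001,0.144],0],[[0,0,0],[-0.004,0.001,0.144],0],[[0,0,0],[-0.004,0.001,0.144],0]]' 30
python3 -m creep '[[[0,0,0],[0,0,0],0.3],[[0,0,0],[0,0,0],0.45],[[0,0,0],[0,0,0],0.6],[[0,0,0],[0,0,0],0.7],[[0,0,0],[0,0,0],0.8],[[0,0,0],[0,0,0],0.9],[[0,0,0],[0,0,0],1],[[0,0,0],[0,0,0],1]]' 30
python3 - <<'E'
from h import *
import cv2
s=ctrl.snapshot("scene")
cv2.imwrite("pics/c3.png",cv2.resize(s[150:270,260:380],(600,600),interpolation=2)[:,:,::-1])
E
```

```text
clock: 2.5
tool_pos: [474.7, 82.6, 198.8]
orientation: [-3.14, -0.002, -3.14]
force: [-0.0, -0.3, 0.9]
finger_gap: 85.2
clock: 3.3
tool_pos: [474.9, 81.7, 199.3]
orientation: [-3.137, -0.001, -3.141]
force: [-1.1, -4.9, 5.2]
finger_gap: 21.2
```

View pics/c3.png

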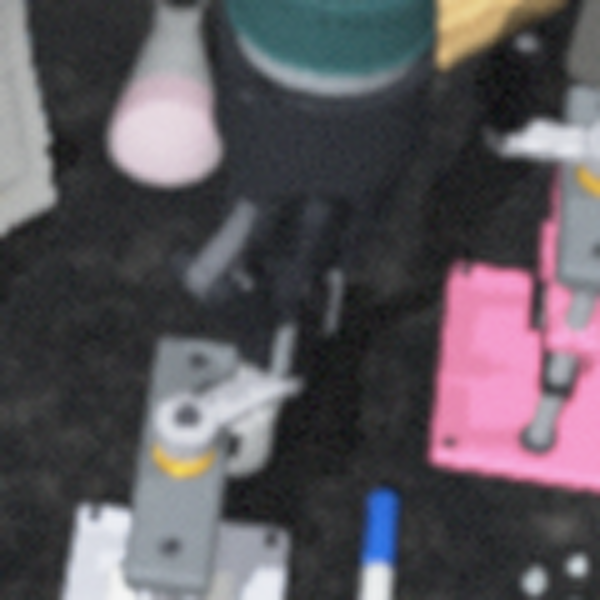

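Gripped: gap 21.2, the knob is between the pads. Next I need a helper that works out the arc rows.

```bash
cat > arc.py <<'E'
import sys,json
from h import *
def arc(deg,n,C,z0,phi0,r=50.,hold=0):
    s=ctrl.get_state();p=s["tool_pos"];rel=p[:2]-C
    ph=np.degrees(np.arctan2(rel[1],rel[0]));f=s["force"];a=np.radians(ph)
    T=f[0]*np.sin(a)-f[1]*np.cos(a)   # along clockwise
    print(f"t {s['clock']:.2f} phi {ph:.1f} cw {(phi0-ph)%360:.1f} r {np.hypot(*rel):.1f} z {p[2]:.1f} F {f.round(1)} Ftan {T:.1f} ori {s['orientation'].round(3)} gap {s['finger_gap']:.1f}")
    for i in range(1,n+1):
        b=np.radians(ph-deg*i/n); q=C+r*np.array([np.cos(b),np.sin(b)])
        dz=z0-1.25*(deg*i/n)/360-p[2]
        print(f"[[0,0,0],[{-(q[0]-p[0])/500:.3f},{(q[1]-p[1])/500:.3f},{-dz/500:.3f}],1],",end="")
    print()
if __name__=="__main__":
    deg,n,cx,cy,z0,phi0=map(float,sys.argv[1:7]);arc(deg,int(n),np.array([cx,cy]),z0,phi0,*(map(float,sys.argv[7:8])))
E
python3 arc.py 45 6 484.5 130 199.3 -101.5
```

```text
t 3.35 phi -101.2 cw 359.7 r 49.2 z 199.4 F [-1.4 -4.5  4.6] Ftan 0.5 ori [-3.137e+00 -1.000e-03 -3.141e+00] gap 20.8
[[0,0,0],[0.013,0.002,0.000],1],[[0,0,0],[0.025,0.007,0.000],1],[[0,0,0],[0.036,0.013,0.000],1],[[0,0,0],[0.047,0.021,0.000],1],[[0,0,0],[0.056,0.030,0.000],1],[[0,0,0],[0.064,0.041,0.000],1],
```

```bash
python3 -m creep '[[[0,0,0],[0.013,0.003,0],1],[[0,0,0],[0.025,0.007,0],1],[[0,0,0],[0.036,0.013,0],1],[[0,0,0],[0.047,0.021,0],1],[[0,0,0],[0.056,0.03,0],1],[[0,0,0],[0.064,0.041,0],1]]'
python3 arc.py 45 6 484.5 130 199.2 -101.2
```

```text
clock: 3.95
tool_pos: [444.4, 103.9, 199.4]
orientation: [-3.141, 0.003, -3.14]
force: [6.5, 4.2, -4.0]
finger_gap: 21.2
t 3.95 phi -146.9 cw 45.7 r 47.9 z 199.4 F [ 6.5  4.2 -4. ] Ftan -0.0 ori [-3.141e+00  3.000e-03 -3.140e+00] gap 21.2
[[0,0,0],[0.010,0.009,0.000],1],[[0,0,0],[0.015,0.021,0.000],1],[[0,0,0],[0.018,0.034,0.000],1],[[0,0,0],[0.020,0.047,0.001],1],[[0,0,0],[0.019,0.060,0.001],1],[[0,0,0],[0.018,0.073,0.001],1],
```

```bash
python3 arc.py 45 6 486 130.6 199.2 -101.2
```

```text
t 3.95 phi -147.3 cw 46.1 r 49.4 z 199.4 F [ 6.5  4.2 -4. ] Ftan 0.0 ori [-3.141e+00  3.000e-03 -3.140e+00] gap 21.2
[[0,0,0],[0.007,0.011,0.000],1],[[0,0,0],[0.012,0.023,0.000],1],[[0,0,0],[0.015,0.036,0.000],1],[[0,0,0],[0.017,0.049,0.001],1],[[0,0,0],[0.016,0.062,0.001],1],[[0,0,0],[0.014,0.075,0.001],1],
```

```bash
python3 -m creep '[[[0,0,0],[0.006,0.011,0],1],[[0,0,0],[0.011,0.023,0],1],[[0,0,0],[0.014,0.036,0],1],[[0,0,0],[0.016,0.049,0],1],[[0,0,0],[0.015,0.062,0],1],[[0,0,0],[0.013,0.075,0],1]]'
python3 arc.py 45 6 486 130.6 199.1 -101.2
```

```text
clock: 4.55
tool_pos: [438.6, 141.2, 199.2]
orientation: [-3.139, 0.005, -3.14]
force: [5.1, -1.9, -3.7]
finger_gap: 21.0
t 4.55 phi 167.4 cw 91.4 r 48.5 z 199.2 F [ 5.1 -1.9 -3.7] Ftan -0.8 ori [-3.139  0.005 -3.14 ] gap 21.0
[[0,0,0],[-0.001,0.013,0.000],1],[[0,0,0],[-0.006,0.025,0.000],1],[[0,0,0],[-0.013,0.036,0.000],1],[[0,0,0],[-0.021,0.047,0.000],1],[[0,0,0],[-0.031,0.056,0.000],1],[[0,0,0],[-0.041,0.063,0.000],1],
```

```bash
python3 arc.py 45 6 487.4 130 199.1 -103.9
```

```text
t 4.55 phi 167.1 cw 89.0 r 50.0 z 199.2 F [ 5.1 -1.9 -3.7] Ftan -0.7 ori [-3.139  0.005 -3.14 ] gap 21.0
[[0,0,0],[-0.004,0.013,0.000],1],[[0,0,0],[-0.009,0.024,0.000],1],[[0,0,0],[-0.016,0.036,0.000],1],[[0,0,0],[-0.024,0.046,0.000],1],[[0,0,0],[-0.034,0.055,0.000],1],[[0,0,0],[-0.044,0.062,0.000],1],
```

```bash
python3 -m creep '[[[0,0,0],[-0.004,0.013,0],1],[[0,0,0],[-0.009,0.024,0],1],[[0,0,0],[-0.016,0.036,0],1],[[0,0,0],[-0.024,0.046,0],1],[[0,0,0],[-0.034,0.055,0],1],[[0,0,0],[-0.044,0.062,0],1]]'
python3 arc.py 45 6 487.4 130 199 -103.9
```

```text
clock: 5.15
tool_pos: [460.4, 172.1, 198.9]
orientation: [-3.137, 0.004, -3.14]
force: [2.1, -4.7, -0.9]
finger_gap: 21.3
t 5.15 phi 122.7 cw 133.4 r 50.0 z 198.9 F [ 2.1 -4.7 -0.9] Ftan -0.7 ori [-3.137  0.004 -3.14 ] gap 21.3
[[0,0,0],[-0.011,0.006,-0.000],1],[[0,0,0],[-0.024,0.011,-0.000],1],[[0,0,0],[-0.036,0.014,0.000],1],[[0,0,0],[-0.049,0.016,0.000],1],[[0,0,0],[-0.062,0.015,0.000],1],[[0,0,0],[-0.075,0.014,0.000],1],
```

```bash
python3 -m creep '[[[0,0,0],[-0.012,0.005,0],1],[[0,0,0],[-0.024,0.01,0],1],[[0,0,0],[-0.036,0.013,0],1],[[0,0,0],[-0.049,0.014,0],1],[[0,0,0],[-0.062,0.014,0],1],[[0,0,0],[-0.075,0.012,0],1]]'
python3 arc.py 45 6 487.4 129.6 198.9 -103.9
```

```text
clock: 5.75
tool_pos: [498.1, 178.7, 198.9]
orientation: [-3.139, 0.003, -3.14]
force: [-0.7, 0.2, -0.5]
finger_gap: 21.5
t 5.75 phi 77.7 cw 178.4 r 50.2 z 198.9 F [-0.7  0.2 -0.5] Ftan -0.8 ori [-3.139e+00  3.000e-03 -3.140e+00] gap 21.5
[[0,0,0],[-0.012,-0.004,-0.000],1],[[0,0,0],[-0.024,-0.009,0.000],1],[[0,0,0],[-0.036,-0.016,0.000],1],[[0,0,0],[-0.046,-0.024,0.000],1],[[0,0,0],[-0.055,-0.034,0.000],1],[[0,0,0],[-0.063,-0.044,0.000],1],
```

```bash
python3 -m creep '[[[0,0,0],[-0.012,-0.004,0],1],[[0,0,0],[-0.024,-0.009,0],1],[[0,0,0],[-0.036,-0.016,0],1],[[0,0,0],[-0.046,-0.024,0],1],[[0,0,0],[-0.055,-0.034,0],1],[[0,0,0],[-0.063,-0.044,0],1]]'
python3 arc.py 45 6 487.4 129.6 198.7 -103.9
```

```text
clock: 6.35
tool_pos: [529.6, 156.9, 198.7]
orientation: [-3.141, 0.002, -3.14]
force: [-4.9, 9.9, -0.5]
finger_gap: 21.0
t 6.35 phi 32.9 cw 223.2 r 50.3 z 198.7 F [-4.9  9.9 -0.5] Ftan -11.0 ori [-3.141e+00  2.000e-03 -3.140e+00] gap 21.0
[[0,0,0],[-0.006,-0.012,0.000],1],[[0,0,0],[-0.011,-0.024,0.000],1],[[0,0,0],[-0.014,-0.037,0.000],1],[[0,0,0],[-0.015,-0.050,0.000],1],[[0,0,0],[-0.015,-0.063,0.000],1],[[0,0,0],[-0.013,-0.076,0.000],1],
```

Contact: the tangential force went from −0.8 N at 178.4° to −11 N at 223.2°. I take the midpoint, about 201° (±22°), as the contact, so 1057–1058° still to go, ending at phi ≈ 55.

```bash
python3 arc.py 112 8 487.4 129.6 198.7 55.3
```

```text
t 6.35 phi 32.9 cw 22.4 r 50.3 z 198.7 F [-4.9  9.9 -0.5] Ftan -11.0 ori [-3.141e+00  2.000e-03 -3.140e+00] gap 21.0
[[0,0,0],[-0.010,-0.022,0.000],1],[[0,0,0],[-0.015,-0.046,0.000],1],[[0,0,0],[-0.014,-0.070,0.000],1],[[0,0,0],[-0.008,-0.094,0.000],1],[[0,0,0],[0.005,-0.115,0.000],1],[[0,0,0],[0.022,-0.132,0.001],1],[[0,0,0],[0.042,-0.145,0.001],1],[[0,0,0],[0.066,-0.153,0.001],1],
```

```bash
python3 -m creep '[[[0,0,0],[-0.01,-0.022,0],1],[[0,0,0],[-0.015,-0.046,0],1],[[0,0,0],[-0.014,-0.07,0],1],[[0,0,0],[-0.008,-0.094,0],1],[[0,0,0],[0.005,-0.115,0],1],[[0,0,0],[0.022,-0.132,0.001],1],[[0,0,0],[0.042,-0.145,0.001],1],[[0,0,0],[0.066,-0.153,0.001],1]]'
python3 arc.py 120 8 487.4 129.6 198.3 55.3
```

```text
clock: 7.15
tool_pos: [500.5, 81.3, 198.5]
orientation: [3.138, 0.01, -3.14]
force: [9.9, 6.1, -8.4]
finger_gap: 21.2
t 7.15 phi -74.8 cw 130.1 r 50.0 z 198.5 F [ 9.9  6.1 -8.4] Ftan -11.2 ori [ 3.138  0.01  -3.14 ] gap 21.2
[[0,0,0],[0.026,-0.003,0.000],1],[[0,0,0],[0.052,-0.000,0.001],1],[[0,0,0],[0.076,0.010,0.001],1],[[0,0,0],[0.097,0.026,0.001],1],[[0,0,0],[0.113,0.046,0.001],1],[[0,0,0],[0.123,0.070,0.001],1],[[0,0,0],[0.126,0.096,0.001],1],[[0,0,0],[0.123,0.122,0.001],1],
```

```bash
cat >> arc.py <<'E'
    from scipy.spatial.transform import Rotation as Ro
    R=Ro.from_euler("xyz",ctrl.get_state()["orientation"]);print("turn",((R.inv()*Ro.from_euler("xyz",[np.pi,0,np.pi])).as_rotvec()/(np.pi/4)).round(3))
E
python3 arc.py 120 8 487.4 129.6 198.3 55.3|tail -1
python3 -m creep '[[[-0.002,-0.006,0],[0.026,-0.003,0],1],[[-0.004,-0.012,0],[0.052,0,0],1],[[-0.004,-0.012,0],[0.076,0.01,0],1],[[-0.004,-0.012,0],[0.097,0.026,0],1],[[-0.004,-0.012,0],[0.113,0.046,0.001],1],[[-0.004,-0.012,0],[0.123,0.07,0.001],1],[[-0.004,-0.012,0],[0.126,0.096,0.001],1],[[-0.004,-0.012,0],[0.123,0.122,0.001],1]]'
python3 arc.py 120 8 487.4 129.6 197.9 55.3
```

```text
turn [0.004 0.013 0.002]
clock: 7.95
tool_pos: [438.4, 138.1, 197.9]
orientation: [-3.137, 0.019, 3.141]
force: [-0.6, -11.9, 2.6]
finger_gap: 21.0
t 7.95 phi 170.1 cw 245.2 r 49.7 z 197.9 F [ -0.6 -11.9   2.6] Ftan -11.8 ori [-3.137  0.019  3.141] gap 21.0
[[0,0,0],[-0.007,0.025,0.000],1],[[0,0,0],[-0.021,0.047,0.000],1],[[0,0,0],[-0.040,0.065,0.000],1],[[0,0,0],[-0.064,0.077,0.000],1],[[0,0,0],[-0.089,0.083,0.001],1],[[0,0,0],[-0.115,0.081,0.001],1],[[0,0,0],[-0.140,0.074,0.001],1],[[0,0,0],[-0.162,0.060,0.001],1],
turn [-0.006  0.024 -0.001]
```

```bash
python3 -m creep '[[[-0.001,0.006,0],[-0.007,0.025,0],1],[[-0.003,0.012,0],[-0.021,0.047,0],1],[[-0.005,0.018,0],[-0.04,0.065,0],1],[[-0.006,0.024,0],[-0.064,0.077,0],1],[[-0.006,0.024,0],[-0.089,0.083,0.001],1],[[-0.006,0.024,0],[-0.115,0.081,0.001],1],[[-0.006,0.024,0],[-0.14,0.074,0.001],1],[[-0.006,0.024,0],[-0.162,0.06,0.001],1]]'
python3 arc.py 120 8 487.4 129.6 197.5 55.3
```

```text
clock: 8.75
tool_pos: [516.0, 170.7, 197.6]
orientation: [3.134, -0.008, -3.14]
force: [-7.3, 8.9, -2.4]
finger_gap: 21.6
t 8.75 phi 55.2 cw 0.1 r 50.1 z 197.6 F [-7.3  8.9 -2.4] Ftan -11.1 ori [ 3.134 -0.008 -3.14 ] gap 21.6
[[0,0,0],[-0.019,-0.018,0.000],1],[[0,0,0],[-0.033,-0.040,0.000],1],[[0,0,0],[-0.041,-0.065,0.001],1],[[0,0,0],[-0.042,-0.091,0.001],1],[[0,0,0],[-0.037,-0.116,0.001],1],[[0,0,0],[-0.025,-0.139,0.001],1],[[0,0,0],[-0.007,-0.159,0.001],1],[[0,0,0],[0.015,-0.173,0.001],1],
turn [ 0.009 -0.01   0.002]
```

One turn is given (cw 360.1°). On to the second.

```bash
python3 -m creep '[[[0.004,-0.005,0],[-0.019,-0.018,0],1],[[0.009,-0.01,0],[-0.033,-0.04,0],1],[[0.009,-0.01,0],[-0.041,-0.065,0.001],1],[[0.009,-0.01,0],[-0.042,-0.091,0.001],1],[[0.009,-0.01,0],[-0.037,-0.116,0.001],1],[[0.009,-0.01,0],[-0.025,-0.139,0.001],1],[[0.009,-0.01,0],[-0.007,-0.159,0.001],1],[[0.009,-0.01,0],[0.015,-0.173,0.001],1]]'
python3 arc.py 120 8 487.4 129.6 197.1 55.3
```

```text
clock: 9.55
tool_pos: [512.2, 86.0, 197.3]
orientation: [3.135, 0.008, -3.139]
force: [7.9, 8.9, -5.4]
finger_gap: 21.3
t 9.55 phi -60.4 cw 115.7 r 50.1 z 197.3 F [ 7.9  8.9 -5.4] Ftan -11.3 ori [ 3.135  0.008 -3.139] gap 21.3
[[0,0,0],[0.024,-0.010,0.000],1],[[0,0,0],[0.050,-0.013,0.001],1],[[0,0,0],[0.076,-0.009,0.001],1],[[0,0,0],[0.100,0.001,0.001],1],[[0,0,0],[0.121,0.017,0.001],1],[[0,0,0],[0.136,0.038,0.001],1],[[0,0,0],[0.146,0.062,0.001],1],[[0,0,0],[0.150,0.088,0.001],1],
turn [0.008 0.01  0.003]
```

```bash
python3 -m creep '[[[0.004,0.005,0],[0.024,-0.01,0],1],[[0.008,0.01,0],[0.05,-0.013,0],1],[[0.008,0.01,0.003],[0.076,-0.009,0.001],1],[[0.008,0.01,0.003],[0.1,0.001,0.001],1],[[0.008,0.01,0.003],[0.121,0.017,0.001],1],[[0.008,0.01,0.003],[0.136,0.038,0.001],1],[[0.008,0.01,0.003],[0.146,0.062,0.001],1],[[0.008,0.01,0.003],[0.15,0.088,0.001],1]]'
python3 arc.py 120 8 487.4 129.6 196.7 55.3
```

```text
clock: 10.35
tool_pos: [437.8, 125.8, 196.8]
orientation: [-3.131, 0.002, 3.139]
force: [2.6, -11.7, -1.7]
finger_gap: 21.3
t 10.35 phi -175.6 cw 230.9 r 49.8 z 196.8 F [  2.6 -11.7  -1.7] Ftan -11.9 ori [-3.131e+00  2.000e-03  3.139e+00] gap 21.3
[[0,0,0],[-0.001,0.026,0.000],1],[[0,0,0],[-0.009,0.051,0.000],1],[[0,0,0],[-0.023,0.073,0.000],1],[[0,0,0],[-0.043,0.090,0.001],1],[[0,0,0],[-0.066,0.102,0.001],1],[[0,0,0],[-0.092,0.107,0.001],1],[[0,0,0],[-0.118,0.106,0.001],1],[[0,0,0],[-0.143,0.098,0.001],1],
turn [-0.013  0.003 -0.003]
```

```bash
python3 -m creep '[[[-0.006,0.003,0],[-0.001,0.026,0],1],[[-0.012,0.003,-0.003],[-0.009,0.051,0],1],[[-0.012,0.003,-0.003],[-0.023,0.073,0],1],[[-0.012,0.003,-0.003],[-0.043,0.09,0.001],1],[[-0.012,0.003,-0.003],[-0.066,0.102,0.001],1],[[-0.012,0.003,-0.003],[-0.092,0.107,0.001],1],[[-0.012,0.003,-0.003],[-0.118,0.106,0.001],1],[[-0.012,0.003,-0.003],[-0.143,0.098,0.001],1]]'
python3 arc.py 120 8 487.4 129.6 196.3 55.3
```

```text
clock: 11.15
tool_pos: [506.1, 176.2, 196.2]
orientation: [3.138, -0.007, -3.14]
force: [-9.3, 6.3, 5.5]
finger_gap: 21.4
t 11.15 phi 68.1 cw 347.2 r 50.3 z 196.2 F [-9.3  6.3  5.5] Ftan -11.0 ori [ 3.138 -0.007 -3.14 ] gap 21.4
[[0,0,0],[-0.023,-0.013,-0.000],1],[[0,0,0],[-0.041,-0.032,0.000],1],[[0,0,0],[-0.055,-0.054,0.000],1],[[0,0,0],[-0.062,-0.079,0.000],1],[[0,0,0],[-0.062,-0.105,0.000],1],[[0,0,0],[-0.055,-0.131,0.000],1],[[0,0,0],[-0.043,-0.153,0.001],1],[[0,0,0],[-0.024,-0.172,0.001],1],
turn [ 0.004 -0.009  0.003]
```

```bash
python3 -m creep '[[[0.004,-0.004,0],[-0.023,-0.013,0],1],[[0.004,-0.009,0.003],[-0.041,-0.032,0],1],[[0.004,-0.009,0.003],[-0.055,-0.054,0],1],[[0.004,-0.009,0.003],[-0.062,-0.079,0],1],[[0.004,-0.009,0.003],[-0.062,-0.105,0],1],[[0.004,-0.009,0.003],[-0.055,-0.131,0],1],[[0.004,-0.009,0.003],[-0.043,-0.153,0.001],1],[[0.004,-0.009,0.003],[-0.024,-0.172,0.001],1]]'
python3 arc.py 120 8 487.4 129.6 195.9 55.3
```

```text
clock: 11.95
tool_pos: [521.2, 92.6, 196.1]
orientation: [3.134, 0.006, -3.141]
force: [6.3, 9.4, -4.5]
finger_gap: 21.1
t 11.95 phi -47.6 cw 102.9 r 50.2 z 196.1 F [ 6.3  9.4 -4.5] Ftan -11.0 ori [ 3.134  0.006 -3.141] gap 21.1
[[0,0,0],[0.022,-0.015,0.000],1],[[0,0,0],[0.046,-0.024,0.001],1],[[0,0,0],[0.072,-0.026,0.001],1],[[0,0,0],[0.098,-0.021,0.001],1],[[0,0,0],[0.122,-0.010,0.001],1],[[0,0,0],[0.142,0.007,0.001],1],[[0,0,0],[0.156,0.028,0.001],1],[[0,0,0],[0.165,0.053,0.001],1],
turn [0.01  0.008 0.001]
```

```bash
python3 -m creep '[[[0.005,0.004,0],[0.022,-0.015,0],1],[[0.01,0.008,0],[0.046,-0.024,0],1],[[0.01,0.008,0],[0.072,-0.026,0.001],1],[[0.01,0.008,0],[0.098,-0.021,0.001],1],[[0.01,0.008,0],[0.122,-0.01,0.001],1],[[0.01,0.008,0],[0.142,0.007,0.001],1],[[0.01,0.008,0],[0.156,0.028,0.001],1],[[0.01,0.008,0],[0.165,0.053,0.001],1]]'
python3 arc.py 120 8 487.4 129.6 195.5 55.3
```

```text
clock: 12.75
tool_pos: [440.0, 114.9, 195.6]
orientation: [-3.131, 0.004, 3.14]
force: [4.2, -10.0, -2.3]
finger_gap: 21.1
t 12.75 phi -162.8 cw 218.1 r 49.6 z 195.6 F [  4.2 -10.   -2.3] Ftan -10.8 ori [-3.131  0.004  3.14 ] gap 21.1
[[0,0,0],[0.005,0.026,0.000],1],[[0,0,0],[0.003,0.052,0.000],1],[[0,0,0],[-0.006,0.076,0.001],1],[[0,0,0],[-0.021,0.097,0.001],1],[[0,0,0],[-0.042,0.114,0.001],1],[[0,0,0],[-0.065,0.125,0.001],1],[[0,0,0],[-0.091,0.129,0.001],1],[[0,0,0],[-0.117,0.127,0.001],1],
turn [-0.013  0.005 -0.002]
```

```bash
python3 -m creep '[[[-0.006,0.003,0],[0.005,0.026,0],1],[[-0.012,0.005,-0.002],[0.003,0.052,0],1],[[-0.012,0.005,-0.002],[-0.006,0.076,0.001],1],[[-0.012,0.005,-0.002],[-0.021,0.097,0.001],1],[[-0.012,0.005,-0.002],[-0.042,0.114,0.001],1],[[-0.012,0.005,-0.002],[-0.065,0.125,0.001],1],[[-0.012,0.005,-0.002],[-0.091,0.129,0.001],1],[[-0.012,0.005,-0.002],[-0.117,0.127,0.001],1]]'
python3 arc.py 30 4 487.4 129.6 195.1 55.3
```

```text
clock: 13.55
tool_pos: [495.0, 179.2, 195.0]
orientation: [3.14, -0.008, -3.14]
force: [-10.9, 4.1, 6.4]
finger_gap: 21.3
t 13.55 phi 81.3 cw 334.0 r 50.2 z 195.0 F [-10.9   4.1   6.4] Ftan -11.4 ori [ 3.14  -0.008 -3.14 ] gap 21.3
[[0,0,0],[-0.013,-0.003,-0.000],1],[[0,0,0],[-0.025,-0.008,-0.000],1],[[0,0,0],[-0.037,-0.014,-0.000],1],[[0,0,0],[-0.047,-0.021,-0.000],1],
turn [ 0.002 -0.011  0.001]
```

```bash
python3 -m creep '[[[0,-0.005,0],[-0.013,-0.003,0],1],[[0,-0.01,0],[-0.025,-0.008,0],1],[[0,-0.01,0],[-0.037,-0.014,0],1],[[0,-0.01,0],[-0.047,-0.021,0],1],[[0,-0.01,0],[-0.047,-0.021,0],1]]'
python3 arc.py -190 8 487.4 129.6 195.0 55.3
```

```text
clock: 14.05
tool_pos: [516.7, 170.4, 195.0]
orientation: [3.135, -0.005, -3.139]
force: [-5.1, 6.0, 2.4]
finger_gap: 21.2
t 14.05 phi 54.3 cw 1.0 r 50.3 z 195.0 F [-5.1  6.   2.4] Ftan -7.6 ori [ 3.135 -0.005 -3.139] gap 21.2
[[0,0,0],[0.038,0.016,-0.000],1],[[0,0,0],[0.079,0.016,-0.000],1],[[0,0,0],[0.117,-0.000,-0.000],1],[[0,0,0],[0.145,-0.031,-0.001],1],[[0,0,0],[0.158,-0.070,-0.001],1],[[0,0,0],[0.154,-0.111,-0.001],1],[[0,0,0],[0.135,-0.147,-0.001],1],[[0,0,0],[0.102,-0.172,-0.001],1],
turn [ 0.009 -0.006  0.003]
```

Exactly three turns are given (1081°). Now back about half a turn, in two calls.

```bash
python3 arc.py -90 8 487.4 129.6 195.0 55.3|sed -n 2p
```

```text
[[0,0,0],[0.017,0.009,-0.000],1],[[0,0,0],[0.036,0.016,-0.000],1],[[0,0,0],[0.055,0.018,-0.000],1],[[0,0,0],[0.075,0.017,-0.000],1],[[0,0,0],[0.094,0.012,-0.000],1],[[0,0,0],[0.111,0.003,-0.000],1],[[0,0,0],[0.127,-0.009,-0.001],1],[[0,0,0],[0.140,-0.023,-0.001],1],
```

```bash
python3 -m creep '[[[0.004,-0.003,0],[0.017,0.009,0],1],[[0.008,-0.006,0.003],[0.036,0.016,0],1],[[0.008,-0.006,0.003],[0.055,0.018,0],1],[[0.008,-0.006,0.003],[0.075,0.017,0],1],[[0.008,-0.006,0.003],[0.094,0.012,0],1],[[0.008,-0.006,0.003],[0.111,0.003,0],1],[[0.008,-0.006,0.003],[0.127,-0.009,-0.001],1],[[0.008,-0.006,0.003],[0.14,-0.023,-0.001],1]]'
python3 arc.py -92 7 487.4 129.6 195.3 55.3
```

```text
clock: 14.85
tool_pos: [446.0, 157.6, 195.5]
orientation: [-3.141, 0.0, 3.141]
force: [2.1, -1.0, -5.4]
finger_gap: 21.4
t 14.85 phi 145.9 cw 269.4 r 50.0 z 195.5 F [ 2.1 -1.  -5.4] Ftan 0.3 ori [-3.141  0.     3.141] gap 21.4
[[0,0,0],[0.011,-0.020,0.000],1],[[0,0,0],[0.016,-0.043,0.000],1],[[0,0,0],[0.017,-0.065,0.000],1],[[0,0,0],[0.012,-0.088,-0.000],1],[[0,0,0],[0.002,-0.109,-0.000],1],[[0,0,0],[-0.012,-0.127,-0.000],1],[[0,0,0],[-0.030,-0.141,-0.000],1],
turn [-0.001  0.    -0.   ]
```

```bash
python3 -m creep '[[[0,0,0],[0.011,-0.02,0],1],[[0,0,0],[0.016,-0.043,0],1],[[0,0,0],[0.017,-0.065,0],1],[[0,0,0],[0.012,-0.088,0],1],[[0,0,0],[0.002,-0.109,0],1],[[0,0,0],[-0.012,-0.127,0],1],[[0,0,0],[-0.03,-0.141,0],1],[[0,0,0],[-0.03,-0.141,0],1]]'
python3 arc.py 0 1 487.4 129.6 195.5 55.3
```

```text
clock: 15.65
tool_pos: [462.5, 86.4, 195.7]
orientation: [-3.141, 0.001, 3.14]
force: [2.2, 3.1, -1.7]
finger_gap: 21.0
t 15.65 phi -119.9 cw 175.2 r 49.8 z 195.7 F [ 2.2  3.1 -1.7] Ftan -0.4 ori [-3.141e+00  1.000e-03  3.140e+00] gap 21.0
[[0,0,0],[0.000,-0.000,0.000],1],
turn [-0.001  0.001 -0.002]
```

```bash
python3 -m creep '[[[0,0,0],[0,0,0],0.8],[[0,0,0],[0,0,0],0.6],[[0,0,0],[0,0,0],0.4],[[0,0,0],[0,0,0],0.2],[[0,0,0],[0,0,0],0],[[0,0,0],[0,0,0],0],[[0,0,0],[0,0,0],0],[[0,0,0],[0,0,0],0]]'
python3 -m creep '[[[0,0,0],[0,0,-0.03],0],[[0,0,0],[0,0,-0.06],0],[[0,0,0],[0,0,-0.1],0],[[0,0,0],[0,0,-0.15],0],[[0,0,0],[0,0,-0.2],0],[[0,0,0],[0.05,0,-0.25],0],[[0,0,0],[0.1,0,-0.25],0],[[0,0,0],[0.1,0,-0.25],0]]'
python3 - <<'E'
from h import *
import cv2
s=ctrl.snapshot("scene")
cv2.imwrite("pics/c4.png",cv2.resize(s[150:340,230:420],(600,600),interpolation=2)[:,:,::-1])
E
```

```text
clock: 16.45
tool_pos: [462.5, 86.4, 195.7]
orientation: [-3.141, 0.001, 3.14]
force: [0.0, -0.5, 0.2]
finger_gap: 85.3
clock: 17.25
tool_pos: [410.6, 86.7, 321.9]
orientation: [-3.141, 0.002, 3.14]
force: [1.1, -0.1, -0.9]
finger_gap: 85.8
```

View pics/c4.png

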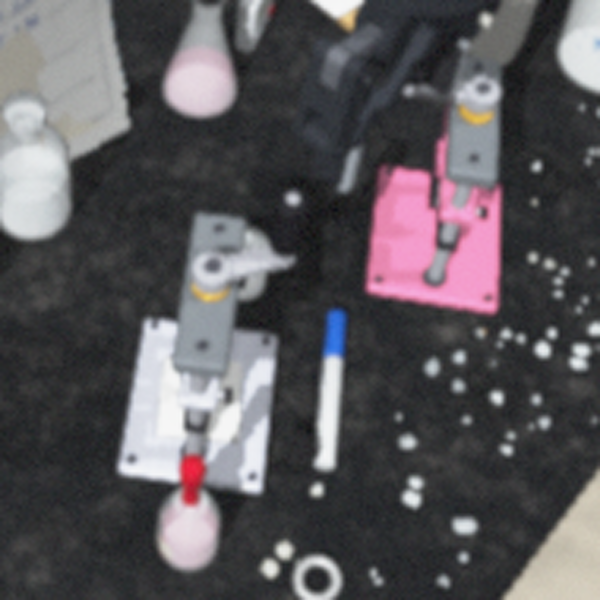

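The crank stands free, with the knob top at scene (322.5,212.7). The dropper, marker and tile are where they were, and the gripper is clear. Handing in.

```bash
python3 -c "
from rig import ctrl
print(ctrl.close_job(),ctrl.get_state()['clock'])"
```

```text
the job is handed in; nothing more can be done
the job is handed in; nothing more can be done
```

I gave the dose with the aluminium dispenser and handed the job in after about 17 s of robot time. No verdict is reported, and neither the plunger's travel nor the screw's gap was measured directly.

- **Contact:** the crank ran free up to 178° (about −0.8 N along the turn) and was stiff at 223° (about −11 N). I took contact at about 201°, so that point is uncertain by up to 22° (0.06 turn), inside the 0.16 turn allowed.
- **Dose:** I turned 1081° from that point, three turns plus 1°. At the end of every turning call the force along the turn was 10.8–11.9 N; after the last short hold it was 7.6 N.
- **Turn back:** I turned the crank back about 186° (0.52 turn, about 0.65 mm). The force along the turn fell to about 0, so the screw is off the plunger.
- **Release:** I opened the gripper and lifted it clear, with the tool force back to about zero. The last picture shows the crank free and the marker, tile and dropper where they were. I compared the scene only by eye, and the stopper and crucible were not checked in that picture.

My first guess at the crank axis was about 3 mm off, which gave side forces of up to about 8 N early on. I corrected it from the measured path during the free part of the turn. The tool also tilted by up to 0.02 rad, partly from one correction I made with the wrong sign, and I put that right on the next call.

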